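# Put the water filter back into service

## Task

The cartridge of the countertop water filter has just been changed: first, with an empty hand, roll the blue reminder wheel on its sloping panel back toward you with a fingertip until it stops. Then take the orange flat screwdriver from its stand, turn the red slotted selector clockwise with it until it stops with the white mark at the green dot, and stand the screwdriver back in its stand, fully down. Keep the screwdriver off the wheel, turn the selector only with the screwdriver, and leave the spice jar, the honey jar and the tin where they are.

Things in the scene. Friction and masses are not known exactly. Their poses are not given: they have to be found in the camera images.
- filter_unit: White countertop water filter, fixed, 200 deep x 190 wide x 119 mm high; a blue cartridge 72 mm across stands on its rear up to 231 mm. Origin: on the worktop, middle of the width, under the front edge; x points to its back, y to its left (seen from the front), z up. Its front half is a grey panel that rises toward the back at 30 degrees.
- panel: The grey sloping panel, fixed to the filter unit, 118 x 168 mm. Its frame: x = up the slope = (0.866, 0, 0.5), y = the unit's y (left), z = out of the panel = (-0.5, 0, 0.866) in the unit's frame. Origin at its centre, 2 mm under its surface. The selector is at y = +42 mm, the wheel at y = -45 mm.
- selector_bezel: Black 60 mm disc, 1 mm thick, under the red selector. Origin on the panel's surface on the selector's axis, axes as the panel. The red head, 48 mm across, reaches up to z = 11 mm; its straight slot, closed at both ends, through the centre is 24 mm long, 4.6 mm wide (6 at the chamfered mouth), 7 mm deep (floor at z = 4 mm). A white dot lies up-slope of it (+x), a green dot to its right (-y).
- selector (a joint): Angle of the red selector, rad, 0 to 1.571 between solid stops. 0: slot along the panel's x, white mark up-slope at the white dot; grows clockwise seen looking onto the panel (about the panel's -z); 1.571: slot along the panel's y, white mark at the green dot. Starts between 0 and 0.3; friction about 0.04 Nm; stays where it is left.
- selector_press (a joint): How far the sprung red head is pressed into the panel, m: it starts to sink at 3 N and bottoms at 0.003 m with 7.5 N. It turns whether pressed or not; pressing only keeps the blade in the slot.
- wheel_housing: Two low black cheeks, 56 x 6 x 4 mm, 19 mm apart, on the panel's right (-y) half, with the blue ribbed thumbwheel between them. Origin on the panel's surface under the wheel's crown, axes as the panel. Wheel 50 mm across, 16 mm wide, axle along y at z = -17 mm: only a crown 8 mm high shows above the panel, 4 mm above the cheeks.
- wheel (a joint): Angle of the blue wheel, rad, limited to 0 .. 2.0 by solid stops. It falls as the crown is dragged down-slope (panel -x, toward the robot); 0 is the reset stop wanted. One mm of drag turns it 0.04 rad. It starts between 0.9 and 1.5, with about 0.02 Nm of friction.
- driver_stand: White block with a blue band, fixed, 76 x 76 x 85 mm high; origin under its centre, z up. Square hole 21 x 21 mm down its centre, 77 mm deep, mouth chamfered 3 mm, in which the screwdriver stands.
- driver: Orange flat screwdriver, 150 mm, 120 g, upright in the stand, blade down. Origin at the centre of the blade's tip, z along the shaft to the handle. Blade 14 mm wide along x, 3 thick along y (2.4 at the tip); shaft 9 mm; round collar 36 mm across at z = 72 to 78 mm, resting on the stand's top (tip 13 mm above the worktop); square handle 24 x 24 mm, flats facing x and y, z = 78 to 150 mm.
- driver_tip (a point): Centre of the screwdriver's blade tip (same point as the origin of driver).
- spice_jar: Bystander: clear spice jar with a green lid, 46 mm across, 106 mm high, origin under its centre, between the two work places.
- honey: Bystander: honey jar with a red lid, 65 mm across, 100 mm high, origin under its centre, at the left.
- tin: Bystander: flat fish tin, 86 mm across, 40 mm high, origin under its centre, at the right.
Things that resemble listed ones, but are neither listed nor needed, are in the scene too. Leave any purple or yellow look-alike of the driver_stand alone.

How it is judged:
By the outcome, as a careful person would: the job done as asked, in the order asked, and still so for the second after the job is handed in, with the robot touching nothing.
It also fails if it takes over 72 s, if anything falls off the work surface, if the arm or the gripper's body presses on something with over 40 N, if the wrist force passes 120 N, or if a joint passes its speed limit or range.

## Robot

A 6-joint arm with a two-finger parallel gripper is mounted at the origin on a cart in front of the work surface, level with it; the furniture and walls round the work are solid. World frame = base frame: x ahead of the robot, y to its left, z up, the work surface at z = 0. Lengths are in m, angles in rad, forces in N, time in s.
With the tool pointing down it reaches from about 0.425 to 0.95 m from the base axis. Payload 3.5 kg.
Tool frame: the origin (TCP) lies between the finger pads; the fingertips stand 19 mm ahead of it and the grasp point (between the pads) is the TCP; z points along the fingers, y is the line along which they close (so a half turn about z gives the same grasp; the last joint's range is limited). The gripper opens to 85 mm and grips with 20 to 120 N. Pads are 22 mm wide; open, the fingers measure 114 mm over their backs; the gripper's body (76 mm by 85 mm) begins 54 mm behind the grasp point. The pads swing forward as they close: fully open they stand 13 mm farther back than shut.
Start: joints at [1.095, 0.286, 1.577, -0, 1.279, -0.15], TCP at [0.216, 0.639, 0.25] pointing down, gripper open.
Joint ranges: [-2.77, 2.77], [-0.9, 2.22], [0.21, 2.48], [-1.53, 4.67], [0.24, 2.81], [-2.84, 2.84]. Speed limits (rad/s): [2.79, 2.79, 3.14, 3.14, 3.14, 3.14].

## Interface

Orientations are given as a unit quaternion [x, y, z, w].
In Python, from plant import get_state, cams, ctrl gives the robot as it stands. The module is installed in compiled form; this text tells all that it offers.
- The arm moves only by the tool jog_arm, never from a script. Its argument "deltas" is text: rows parted by semicolons, each of 6 numbers parted by spaces: the shift along the world's x, y, z normalised to -1 to 1, where 1 is 0.02 m, then the turn, a rotation vector about the world's x, y, z normalised to -1 to 1, where 1 is 0.1 rad. In form: x y z ax ay az; .... A call has 1 to 20 rows; each row shifts and turns the commanded pose from where the row before left it; what a row does not reach is not made up. A row lasts 1/8 s, in which the tool goes at most 62.5 mm and 10.7 degrees, less where a joint would pass 70% of its speed; a pose out of reach is approached as far as the arm can. A call with a number of a shift or a turn outside -1 to 1 is refused whole. A call with a gripper value outside its range is refused whole. "gripper" is the opening, from 0 (shut) to 1 (fully open), set as the call begins (left out, the last holds). The fingers move at their own pace and stop on an object; "squeeze" is the grip in N (left out, the last holds). Time passes only in rows, so rows that do not move let the fingers close. It gives the time, the measured TCP pose, the force, the opening and the grip force at its end, in the units of the state.
- get_state(): the state, without advancing time (a new reading comes with each control period).
- cams.read_camera(name): name is "side" or "top" or "wrist"; returns a dict with "color" (400x640x3 uint8, blue, green, red), "vfov" (degrees; the focal length in pixels is half the picture's height over the tangent of half this angle, whatever the lens; pixels are square), "cx", "cy" (the principal point, pixels), "rvec" (rotation vector, rad) and "tvec" (3), from world to camera coordinates, as OpenCV has them. Camera axes: x right, y down, z forward; pixel columns grow to the right and rows downward; lengths in m; the calibration is good to about 2 mm. A picture is of the moment at which its call begins. There is no depth.
- ctrl.sign_off(): hands the job in; it is judged then, once.
The state is a dict: "time": time; "qpos": joint angles; "dq": joint speeds; "joint_efforts": joint torques, N m; "eef_pos": TCP position; "tcp_rot": TCP orientation; "contact_force": force on the tool from outside, world axes, zero at the start; "wrist_torque": the same for the moment, N m; "opening": opening from 0.0 (shut) to 1.0 (fully open); "finger_force": force on a finger pad.
Only numpy, scipy, OpenCV 4.12 (cv2) and the standard library are available. Lean on these libraries where they do the work, as an engineer would, in place of code of your own. Each camera call takes 0.05 s, during which the arm holds its last target. There are 200 camera calls.

## Working session

There is one attempt and no reset: what is moved stays moved. The work goes in short steps, Python scripts to look and compute and a tool call to move; the robot and the scene stay as the last step left them, time stands still between calls to the robot, and variables do not carry over. Pictures are saved under pics/ and viewed, at most 10 in all, crops included, and the job is handed in when it is done.

Besides the shell and the picture viewer there is one more tool, called by a JSON object that holds its "name" and its "arguments". jog_arm: Moves the arm, as the interface text tells. Its arguments: {"type":"object","properties":{"deltas":{"type":"string"},"gripper":{"type":"number"},"squeeze":{"type":"number"}},"required":["deltas"]}

```bash
mkdir -p pics
cat > h.py <<'E'
import numpy as np,cv2
from plant import get_state,cams,ctrl
def cam(n):
    d=cams.read_camera(n); c=d['color']; f=c.shape[0]/2/np.tan(np.radians(d['vfov'])/2)
    K=np.array([[f,0,d['cx']],[0,f,d['cy']],[0,0,1]]); R=cv2.Rodrigues(np.array(d['rvec'],float))[0]; t=np.array(d['tvec'],float).ravel()
    return c,K,R,t
def ray(K,R,t,u,v):
    d=R.T@np.linalg.inv(K)@[u,v,1]; return -R.T@t,d/np.linalg.norm(d)
def onz(C,u,v,z):
    o,d=ray(*C,u,v); return o+d*(z-o[2])/d[2]
def proj(C,p):
    K,R,t=C; q=K@(R@np.array(p,float).T+t[:,None] if np.ndim(p)>1 else R@np.array(p,float)+t); return (q[:2]/q[2]).T
E
python3 - <<'E'
from h import *
import pickle
D={}
for n in ['side','top']:
    c,*C=cam(n); D[n]=(c,C); cv2.imwrite(f'pics/{n}.png',c); print(n,C[0][0],-C[1].T@C[2],C[1][2])
pickle.dump(D,open('d.pkl','wb'))
print(get_state())
E
```

```text
side [421.26210115   0.         323.31939513] [0.15093343 1.2840662  0.68538958] [ 0.1972968  -0.88902609 -0.41316653]
top [500.29534445   0.         316.14553313] [0.22534529 0.00428408 1.61592986] [ 0.12389575 -0.00214887 -0.99229291]
{'time': 0.1, 'qpos': array([ 1.09499805e+00,  2.87148791e-01,  1.57805521e+00, -2.22043742e-05,
        1.27857823e+00, -1.50007403e-01]), 'dq': array([-0.00011104, -0.00111822, -0.00271978,  0.00253563, -0.0004497 ,
       -0.00092972]), 'joint_efforts': array([ 1.40322489e-03, -4.07295156e+01, -2.93699312e+01, -1.65627403e-04,
        3.43702668e-03, -5.66512469e-06]), 'eef_pos': array([0.21576189, 0.63899769, 0.2490243 ]), 'tcp_rot': array([ 1.62172727e-01,  9.86761779e-01, -1.04490382e-03, -3.26888564e-04]), 'contact_force': array([ 0.08194265, -0.13802992,  0.08271112]), 'wrist_torque': array([-0.01979312,  0.00857528,  0.02646538]), 'finger_force': 0.0, 'opening': 0.9952314067269454}
```

View pics/top.png

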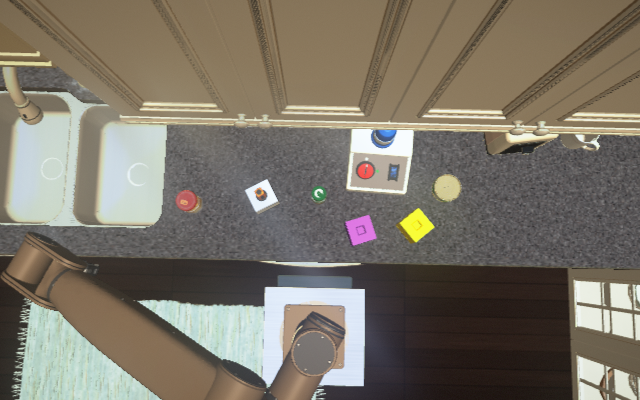

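View pics/side.png

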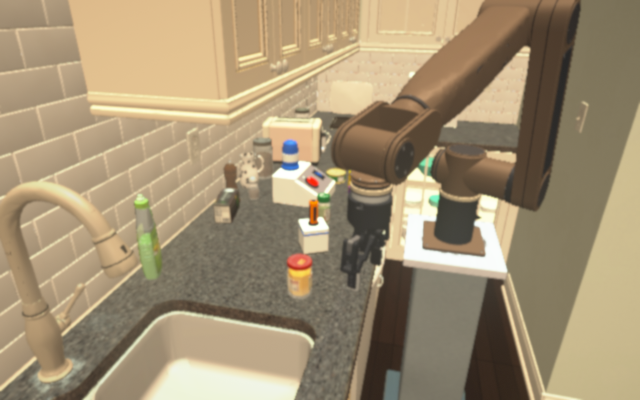

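Both views show one white stand with a blue band and an orange driver (top 261,196; side 313,230). The look-alikes in the top view are purple (361,230) and yellow (417,226), both empty. The filter unit is at top (379,162), with the red selector at (366,171) and the blue wheel at (394,172). I choose the white stand and will check it in a close crop.

Run:
```python
from h import *
import pickle
c,C=pickle.load(open('d.pkl','rb'))['top']
a=cv2.resize(c[165:225,225:300],None,fx=5,fy=5,interpolation=cv2.INTER_CUBIC)
b=cv2.resize(c[120:200,340:420],None,fx=5,fy=5,interpolation=cv2.INTER_CUBIC)
o=np.zeros((400,775,3),np.uint8);o[:300,:375]=a;o[:,375:]=b
cv2.imwrite('pics/crop1.png',o)
```

```text
(no output)
```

View pics/crop1.png

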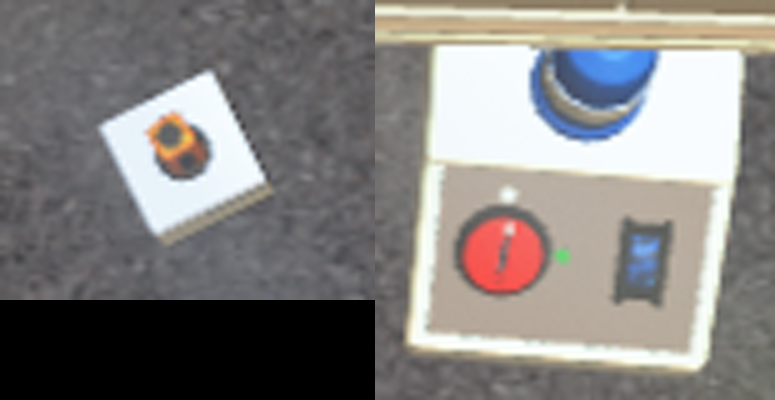

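The crop confirms the white stand, with the square orange handle at top px (259,194). Now a coarse fit of the unit and the stand.

```bash
cat >> h.py <<'E'
def Rz(a): return np.array([[np.cos(a),-np.sin(a),0],[np.sin(a),np.cos(a),0],[0,0,1]])
RP=np.array([[.866025,0,-.5],[0,1,0],[.5,0,.866025]])
E
python3 - <<'E'
from h import *
import pickle
from scipy.optimize import least_squares as LS
c,C=pickle.load(open('d.pkl','rb'))['top']
def A(x,y):return ((x+.5)/5-.5+225,(y+.5)/5-.5+165)
def B(x,y):return ((x-375+.5)/5-.5+340,(y+.5)/5-.5+120)
# stand top corners
S=[A(*p) for p in [(100,127),(211,70),(270,185),(163,235)]]
P=np.array([onz(C,*p,.085) for p in S]); m=P.mean(0); print('stand',m,[np.linalg.norm(P[i]-P[(i+1)%4]) for i in range(4)],[np.degrees(np.arctan2(*(P[(i+1)%4]-P[i])[[1,0]])) for i in range(4)])
h=onz(C,*A(172,133),.163);print('handle top',h)
for n,p,z in [('spice',(318,195),.1),('honey',(187,201),.1),('tin',(448,188),.04),('purple',(361,230),.08),('yellow',(417,226),.08)]: print(n,onz(C,*p,z))
# unit: panel pts in panel frame (surface z=2mm above origin)
pts=[((0,.042,.011),B(502,253)),((0,-.045,.004),B(642,262)),((.059,.084,0),B(442,168)),((.059,-.084,0),B(719,186)),((-.059,.084,0),B(427,332)),((-.059,-.084,0),B(690,352)),((0,.007,0),B(562,256))]
pts=pts[:6]
def f(v):
    x,y,a,px,pz=v; r=[]
    for p,q in pts: r+=list(proj(C,Rz(a)@(np.array([px,0,pz])+RP@np.array(p))+[x,y,0])-q)
    for p,q in [((0,.095,v[4]-.059*.5-.0),B(410,345)),((0,-.095,v[4]-.0295),B(700,368)),]: r+=list(proj(C,Rz(a)@np.array(p)+[x,y,0])-q)
    return np.array(r+[(px-.052)/.002,(pz-.0895)/.002])
s=LS(f,[.6,-.1,0,.05,.09]);print(s.x,s.fun.round(1))
E
```

```text
stand [0.42838028 0.16902869 0.085     ] [np.float64(0.0769315700022756), np.float64(0.08086886148634145), np.float64(0.07243218892918674), np.float64(0.0780142169632168)] [np.float64(-60.90028403666433), np.float64(-151.18589495477093), np.float64(116.75408715935153), np.float64(32.1541428324319)]
handle top [0.43028074 0.16930825 0.163     ]
spice [ 0.43200263 -0.00424421  0.1       ]
honey [0.403447   0.39463455 0.1       ]
tin [ 0.4731832  -0.41847877  0.04      ]
purple [ 0.32956744 -0.13906654  0.08      ]
yellow [ 0.34617847 -0.31127967  0.08      ]
[ 0.45765536 -0.18648779 -0.05333772  0.05404165  0.08912188] [-0.   1.5 -0.1  1.1  0.1 -2.  -0.4 -1.3 -0.6  1.1  0.1  1.3 -0.7 -0.8
  1.5 -0.7  1.  -0.2]
```

{"name": "jog_arm", "arguments": {"deltas": "0.5 -1 0 0 0 0.1365;0.5 -1 0 0 0 0.1365;0.5 -1 0 0 0 0.1365;0.5 -1 0 0 0 0.1365;0.5 -1 0 0 0 0.1365;0.5 -1 0 0 0 0.1365;0.5 -1 0 0 0 0.1365;0.5 -1 0 0 0 0.1365;0.5 -1 0 0 0 0.1365;0.5 -1 0 0 0 0.1365;0.5 -1 0 0 0 0.1365;0.5 -1 0 0 0 0.1365;0.5 -1 0 0 0 0.1365;0.5 -1 0 0 0 0.1365;0.5 -1 0 0 0 0.1365;0.5 -1 0 0 0 0.1365;0.5 -1 0 0 0 0.1365;0.5 -1 0 0 0 0.1365;0.5 -1 0 0 0 0.1365;0.5 -1 0 0 0 0.1365", "gripper": 0, "squeeze": 40}}

```text
time: 2.6
eef_pos: [0.4159, 0.2387, 0.2498]
tcp_rot: [0.026, 1.0, -0.0, -0.0]
contact_force: [0.8, 0.5, -0.4]
opening: 0.003
finger_force: 0.0
```

{"name": "jog_arm", "arguments": {"deltas": "0 -1 0 -0.014 -0.26 0;0 -1 0 -0.014 -0.26 0;0 -1 0 -0.014 -0.26 0;0 -1 0 -0.014 -0.26 0;0 -1 0 -0.014 -0.26 0;0 -1 0 -0.014 -0.26 0;0 -1 0 -0.014 -0.26 0;0 -1 0 -0.014 -0.26 0;0 -1 0 -0.014 -0.26 0;0 -1 0 -0.014 -0.26 0;0 -1 0 -0.014 -0.26 0;0 -1 0 -0.014 -0.26 0;0 -1 0 -0.014 -0.26 0;0 -1 0 -0.014 -0.26 0;0 -1 0 -0.014 -0.26 0;0 -1 0 -0.014 -0.26 0;0 -1 0 -0.014 -0.26 0;0 -1 0 -0.014 -0.26 0;0 -1 0 -0.014 -0.26 0;0 -1 0 -0.014 -0.26 0"}}

```text
time: 5.1
eef_pos: [0.4153, -0.1607, 0.2499]
tcp_rot: [0.026, 0.966, -0.007, 0.258]
contact_force: [0.5, 0.3, 0.3]
opening: -0.004
finger_force: 0.0
```

Run:
```python
from h import *
import pickle
c,*C=cam('wrist'); pickle.dump((c,C),open('w1.pkl','wb')); cv2.imwrite('pics/w1.png',c)
s=get_state();print(s['time'],s['eef_pos'],s['tcp_rot'],s['qpos'],s['contact_force'],C[0][0,0],-C[1].T@C[2],C[1][2])
```

```text
5.15 [ 0.41517943 -0.1624507   0.24972151] [ 0.02636205  0.96578535 -0.00826454  0.25786703] [-0.78050797 -0.52689671  2.3700682   0.42146982  0.93500739 -2.48695009] [ 0.17282157 -0.02746908  0.94283614] 308.0065460057401 [ 0.2884995  -0.15377811  0.31848137] [ 0.73129686 -0.0393224  -0.68092485]
```

View pics/w1.png

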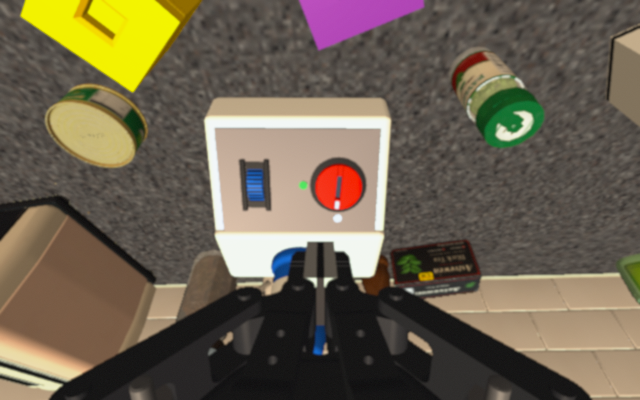

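The wrist view shows the panel with the wheel at (256,184), the selector at (338,186), the white dot at (337,218) and the green dot at (304,184). I'll refit the unit using both views.

```bash
cat > fit.py <<'E'
from h import *
import pickle
from scipy.optimize import least_squares as LS
_,C=pickle.load(open('d.pkl','rb'))['top']; w,W=pickle.load(open('w1.pkl','rb'))
def B(x,y):return ((x-375+.5)/5-.5+340,(y+.5)/5-.5+120)
top=[((0,.042,.011),B(502,253)),((0,-.045,.006),B(642,262)),((.059,.084,.002),B(442,168)),((.059,-.084,.002),B(719,186)),((-.059,.084,.002),B(427,332)),((-.059,-.084,.002),B(690,352))]
wr=[((0,.042,.005),(338,186)),((0,-.045,.008),(256,184.5)),((-.059,-.084,.002),(216,128)),((-.059,.084,.002),(380,128)),((.059,-.084,.002),(222.5,232)),((.059,.084,.002),(380,234))]
def f(v,ww=1):
    x,y,a,px,pz=v[:5]; r=[]
    for C_,L,s,o in ((C,top,1.5,(0,0)),(W,wr,1,(0,0))):
        for p,q in L: r+=list((proj(C_,Rz(a)@(np.array([px,0,pz])+RP@np.array(p))+[x,y,0])-q)/s)
    return np.array(r+[(px-.052)/.0015,(pz-.0895)/.002])
s=LS(f,[.46,-.19,-.05,.05,.09]);v=s.x
if __name__=='__main__':
    print(v,np.degrees(v[2]));print(s.fun.reshape(-1,2).round(1))
    T=lambda p: Rz(v[2])@(np.array([v[3],0,v[4]])+RP@np.array(p))+[v[0],v[1],0]
    print('crown',T((0,-.045,.010)),'sel surf',T((0,.042,.002)));print('n',Rz(v[2])@RP[:,2],'xp',Rz(v[2])@RP[:,0],'y',Rz(v[2])@RP[:,1])
    for p in [(0,.078,.002),(0,.008,.002)]:print(proj(W,T(p)))
E
python3 fit.py
```

```text
[ 0.463424   -0.18501245 -0.0542459   0.052       0.08389181] -3.1080614024092212
[[-0.5  0.4]
 [-0.5  0.3]
 [-0.3 -1.8]
 [-0.7 -1.3]
 [-0.8  0.3]
 [-0.4  0.4]
 [ 1.2 -1.4]
 [-0.5  0.8]
 [-1.9 -1.5]
 [ 2.3 -1.3]
 [ 2.2  3.3]
 [-4.2  1.4]
 [-0.  -2.8]]
crown [ 0.50791499 -0.23249456  0.09255206] sel surf [ 0.51662619 -0.14583941  0.08562386]
n [-0.49926453  0.02710965  0.866025  ] xp [ 0.86475112 -0.04695527  0.5       ] y [0.0542193  0.99852905 0.        ]
[373.18634479 183.93816058]
[306.86348641 183.87240518]
```

{"name": "jog_arm", "arguments": {"deltas": "0.5 -0.5 -0.7 0 0 0;0.5 -0.5 -0.7 0 0 0;0.5 -0.5 -0.7 0 0 0;0.5 -0.5 -0.7 0 0 0;0.5 -0.5 -0.7 0 0 0;0.5 -0.5 -0.7 0 0 0;0.4 -0.5 -0.7 0 0 0;0 0 0 0 0 0;0 0 0 0 0 0"}}

```text
time: 6.28
eef_pos: [0.4838, -0.2299, 0.1526]
tcp_rot: [0.025, 0.966, -0.007, 0.257]
contact_force: [0.2, -0.5, -0.6]
opening: -0.003
finger_force: 0.0
```

Run:
```python
from h import *
import pickle
c,*C=cam('wrist'); pickle.dump((c,C),open('w2.pkl','wb')); cv2.imwrite('pics/w2.png',c)
s=get_state();print(s['time'],s['eef_pos'],s['tcp_rot'],s['qpos'],s['contact_force'])
```

```text
6.325 [ 0.48388375 -0.23009492  0.15293704] [ 0.02529125  0.96588839 -0.00726276  0.25761836] [-0.78068074 -0.11273464  2.25685077  0.56086962  0.67104473 -2.68636677] [-0.02363801  0.35959559 -0.23293393]
```

View pics/w2.png

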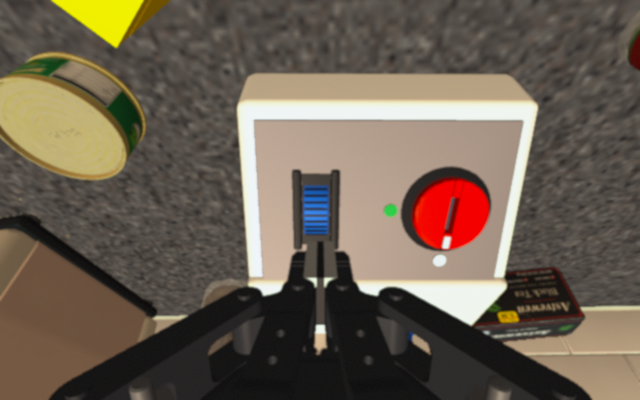

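The closed fingertips (about 320,260) line up with the wheel (316,209). Approaching along the panel normal.

{"name": "jog_arm", "arguments": {"deltas": "0.3 -0.015 -0.52 0 0 0;0.3 -0.015 -0.52 0 0 0;0.3 -0.015 -0.52 0 0 0;0.1 0 -0.17 0 0 0;0 0 0 0 0 0;0 0 0 0 0 0"}}

```text
time: 7.08
eef_pos: [0.5041, -0.2315, 0.1179]
tcp_rot: [0.025, 0.966, -0.007, 0.257]
contact_force: [0.7, 1.1, -0.5]
opening: -0.0
finger_force: 0.0
```

{"name": "jog_arm", "arguments": {"deltas": "0.025 0 -0.043 0 0 0;0.025 0 -0.043 0 0 0;0.025 0 -0.043 0 0 0;0 0 0 0 0 0"}}

```text
time: 7.58
eef_pos: [0.5055, -0.2314, 0.1151]
tcp_rot: [0.026, 0.966, -0.007, 0.257]
contact_force: [0.4, -0.0, -0.4]
opening: -0.002
finger_force: 0.0
```

{"name": "jog_arm", "arguments": {"deltas": "0.025 0 -0.043 0 0 0;0.025 0 -0.043 0 0 0;0 0 0 0 0 0"}}

```text
time: 7.95
eef_pos: [0.5066, -0.2315, 0.1136]
tcp_rot: [0.025, 0.966, -0.007, 0.257]
contact_force: [-0.8, 0.0, 2.1]
opening: -0.0
finger_force: 1.2
```

{"name": "jog_arm", "arguments": {"deltas": "0.02 0 -0.035 0 0 0;0 0 0 0 0 0;-0.087 0.005 -0.05 0 0 0;-0.173 0.009 -0.1 0 0 0"}}

```text
time: 8.45
eef_pos: [0.5026, -0.2313, 0.1112]
tcp_rot: [0.025, 0.966, -0.007, 0.258]
contact_force: [-3.0, 1.7, 7.4]
opening: -0.001
finger_force: 3.8
```

{"name": "jog_arm", "arguments": {"deltas": "-0.173 0.009 -0.1 0 0 0;-0.173 0.009 -0.1 0 0 0;-0.173 0.009 -0.1 0 0 0;-0.173 0.009 -0.1 0 0 0"}}

```text
time: 8.95
eef_pos: [0.4882, -0.2306, 0.1023]
tcp_rot: [0.025, 0.966, -0.007, 0.258]
contact_force: [-0.3, 0.4, -0.9]
opening: 0.002
finger_force: 0.1
```

Run:
```python
from h import *
c,*C=cam('wrist'); cv2.imwrite('pics/w3.png',c)
```

{"name": "jog_arm", "arguments": {"deltas": "-0.2 0.011 0.346 0 0 0;0.476 -0.026 0.275 0 0 0;0.476 -0.026 0.275 0 0 0;0.2 -0.011 -0.346 0 0 0;0 0 0 0 0 0;-0.173 0.009 -0.1 0 0 0;-0.173 0.009 -0.1 0 0 0;-0.173 0.009 -0.1 0 0 0"}}

```text
time: 10.0
eef_pos: [0.498, -0.2319, 0.1086]
tcp_rot: [0.026, 0.965, -0.008, 0.259]
contact_force: [1.1, 0.6, 8.9]
opening: 0.001
finger_force: 3.4
```

{"name": "jog_arm", "arguments": {"deltas": "-0.087 0.005 -0.05 0 0 0;-0.087 0.005 -0.05 0 0 0"}}

```text
time: 10.25
eef_pos: [0.495, -0.2321, 0.1069]
tcp_rot: [0.026, 0.965, -0.009, 0.26]
contact_force: [0.4, -0.2, 7.0]
opening: 0.001
finger_force: 2.8
```

{"name": "jog_arm", "arguments": {"deltas": "-0.2 0.011 0.346 0 0 0;0.346 -0.018 0.2 0 0 0;0.346 -0.018 0.2 0 0 0;0.2 -0.011 -0.346 0 0 0;0 0 0 0 0 0;-0.173 0.009 -0.1 0 0 0;-0.173 0.009 -0.1 0 0 0"}}

```text
time: 11.12
eef_pos: [0.502, -0.2325, 0.111]
tcp_rot: [0.026, 0.965, -0.009, 0.26]
contact_force: [0.4, 0.0, 6.3]
opening: 0.004
finger_force: 2.8
```

{"name": "jog_arm", "arguments": {"deltas": "-0.3 0.015 0.52 0 0 0;-0.3 0.015 0.52 0 0 0;-0.5 0.5 0.6 0 0 0;-0.5 0.5 0.6 0 0 0;-0.5 0.5 0.6 0 0 0;0 0 0 0 0 0;0 0 0 0 0 0"}}

```text
time: 12.0
eef_pos: [0.4579, -0.2006, 0.1654]
tcp_rot: [0.026, 0.966, -0.007, 0.257]
contact_force: [-0.0, 0.1, -0.6]
opening: -0.003
finger_force: 0.0
```

Run:
```python
from h import *
import pickle
c,*C=cam('wrist'); pickle.dump((c,C),open('w4.pkl','wb'))
s=get_state();print(s['time'],s['eef_pos'],s['tcp_rot'],s['qpos'])
w2=pickle.load(open('w2.pkl','rb'))[0]
from fit import v
T=lambda p: Rz(v[2])@(np.array([v[3],0,v[4]])+RP@np.array(p))+[v[0],v[1],0]
x,y=proj(C,T((0,0,.002))).astype(int);print(x,y)
f=cv2.resize(c[y-75:y+75,x-125:x+75] if y>75 else c[0:150,x-125:x+75],None,fx=3,fy=3,interpolation=cv2.INTER_CUBIC)
cv2.imwrite('pics/w4.png',f)
```

```text
12.05 [ 0.45792024 -0.20062473  0.16516869] [ 0.02565685  0.96601071 -0.0069613   0.25713142] [-0.77350395 -0.23324402  2.33222062  0.52871698  0.70728929 -2.63960896]
340 219
```

View pics/w4.png

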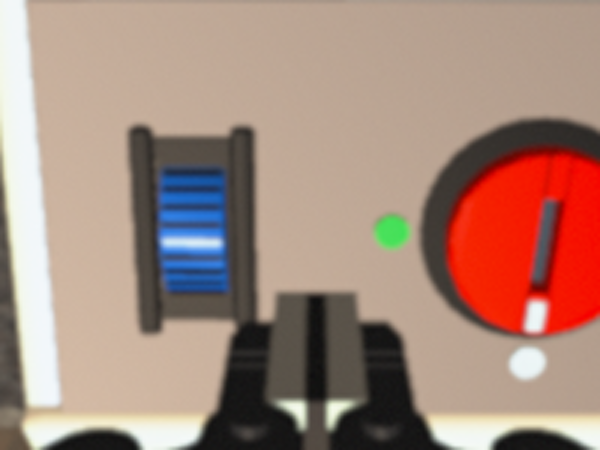

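The white reset line is at the wheel's crown (crop 192,242), and the later strokes slipped against the stop, so the wheel is reset. Next I'll measure the selector's angle and centre.

Run:
```python
from fit import *
c4,W4=pickle.load(open('w4.pkl','rb'));c2,W2=pickle.load(open('w2.pkl','rb'))
Q=Rz(v[2])@RP; O=Rz(v[2])@np.array([v[3],0,v[4]])+[v[0],v[1],0]
def onp(C,u,vv,h):
    o,d=ray(*C,u,vv); o=Q.T@(o-O); d=Q.T@d; return (o+d*(h-o[2])/d[2])*1000
def red(c,C,h):
    hsv=cv2.cvtColor(c,cv2.COLOR_BGR2HSV); m=(((hsv[...,0]<6)|(hsv[...,0]>174))&(hsv[...,1]>180)&(hsv[...,2]>120)).astype(np.uint8)
    n,l,st,ce=cv2.connectedComponentsWithStats(m); k=1+np.argmax(st[1:,4]); cnt=cv2.findContours((l==k).astype(np.uint8),0,1)[0][0]
    e=cv2.fitEllipse(cv2.convexHull(cnt)); return e,onp(C,*e[0],h)
for c,C in ((c4,W4),(c2,W2)): print('red',red(c,C,.010))
D=lambda x,y:((x+.5)/3-.5+215,(y+.5)/3-.5+144)
for n,p,h in [('mark',(536,315),.013),('slot dn',(553,165),.013),('slot up',(540,287),.013),('wdot',(528,363),.002),('gdot',(391,231),.002),('wheel line',(192,242),.010),('wheel mid',(192,230),.008),('cheek L bot',(149,333),.006),('cheek L top',(140,126),.006),('cheek R top',(242,126),.006)]: print(n,onp(C if 0 else W4,*D(*p),h).round(1))
print('w2 mark',onp(W2,446,243,.013),'slot',onp(W2,457,182,.013),onp(W2,448,233,.013),'wdot',onp(W2,440,261,.002),'g',onp(W2,391,210,.002))
```

```text
red (((396.2508544921875, 224.29086303710938), (60.24211502075195, 67.15950775146484), 69.60519409179688), array([ 0.72691416, 40.65618106, 10.        ]))
red (((450.44158935546875, 213.5189666748047), (67.46482849121094, 78.94535064697266), 60.6558837890625), array([ 0.64277656, 40.63783285, 10.        ]))
mark [19.1 39.1 13. ]
slot dn [-20.   40.4  13. ]
slot up [11.5 39.6 13. ]
wdot [38.6 40.9  2. ]
gdot [1.  3.4 2. ]
wheel line [  0.8 -46.2  10. ]
wheel mid [ -1.6 -46.3   8. ]
cheek L bot [ 27.7 -58.8   6. ]
cheek L top [-27.6 -58.1   6. ]
cheek R top [-27.6 -33.5   6. ]
w2 mark [20.04167917 38.94506342 13.        ] slot [-21.02071499  40.73965678  13.        ] [12.95654201 39.38215051 13.        ] wdot [39.13212124 41.33201155  2.        ] g [1.05067105 4.07509854 2.        ]
```

{"name": "jog_arm", "arguments": {"deltas": "0 0.5 0.3 0.014 0.26 0;0 0.5 0.3 0.014 0.26 0;0 0.5 0.3 0.014 0.26 0;0 0.5 0.3 0.014 0.26 0;0 0.5 0.3 0.014 0.26 0;0 0.5 0.3 0.014 0.26 0;0 0.5 0.3 0.014 0.26 0;0 0.5 0.3 0.014 0.26 0;0 0.5 0.3 0.014 0.26 0;0 0.5 0.3 0.014 0.26 0;0 0.5 0.3 0.014 0.26 0;0 0.5 0.3 0.014 0.26 0;0 0.5 0.3 0.014 0.26 0;0 0.5 0.3 0.014 0.26 0;0 0.5 0 0.014 0.26 0;0 0.5 0 0.014 0.26 0;0 0.5 0 0.014 0.26 0;0 0.5 0 0.014 0.26 0;0 0.5 0 0.014 0.26 0;0 0.5 0 0.014 0.26 0"}}

```text
time: 14.55
eef_pos: [0.458, 0.0002, 0.2495]
tcp_rot: [0.026, 1.0, -0.0, -0.001]
contact_force: [0.0, 0.6, -0.0]
opening: 0.001
finger_force: 0.0
```

{"name": "jog_arm", "arguments": {"deltas": "-0.08 0.45 0 0 0 -0.53;-0.08 0.45 0 0 0 -0.53;-0.08 0.45 0 0 0 -0.53;-0.08 0.45 0 0 0 -0.53;-0.08 0.45 0 0 0 -0.53;-0.08 0.45 0 0 0 -0.53;-0.08 0.45 0 0 0 -0.53;-0.08 0.45 0 0 0 -0.53;-0.08 0.45 0 0 0 -0.53;-0.08 0.45 0 0 0 -0.53;-0.08 0.45 0 0 0 -0.53;-0.08 0.45 0 0 0 -0.53;-0.08 0.45 0 0 0 -0.53;-0.08 0.45 0 0 0 -0.53;-0.08 0.45 0 0 0 -0.53;-0.08 0.45 0 0 0 -0.53;-0.08 0.45 0 0 0 -0.53;-0.08 0.45 0 0 0 -0.53;-0.08 0.4 0 0 0 -0.53;0 0 0 0 0 0", "gripper": 1}}

```text
time: 17.05
eef_pos: [0.4274, 0.1701, 0.2495]
tcp_rot: [0.505, 0.863, -0.0, -0.0]
contact_force: [0.1, -0.4, 0.2]
opening: 0.999
finger_force: 0.0
```

Run:
```python
from h import *
import pickle
c,*C=cam('wrist'); pickle.dump((c,C),open('w5.pkl','wb'))
s=get_state();print(s['time'],s['eef_pos'],s['tcp_rot'],s['qpos'],s['opening'])
x,y=proj(C,(.4285,.169,.12)).astype(int);print(x,y)
x0=max(0,x-100);y0=max(0,y-75);print(x0,y0)
cv2.imwrite('pics/w5.png',cv2.resize(c[y0:y0+150,x0:x0+200],None,fx=4,fy=4,interpolation=cv2.INTER_CUBIC))
```

```text
17.1 [0.42748129 0.16978945 0.24945877] [ 5.04779008e-01  8.63248546e-01 -2.88532148e-04 -1.34482832e-04] [ 1.57056971e-01 -2.04593910e-01  2.08546025e+00 -2.89813662e-04
  1.26130004e+00 -3.55399055e-01] 0.9974290777628404
320 197
220 122
```

View pics/w5.png

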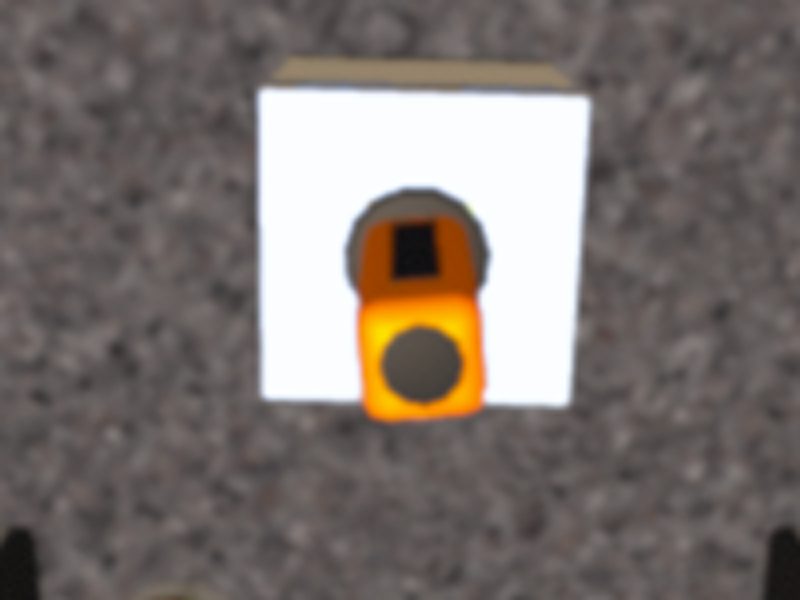

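The stand and handle are square to the gripper, apart from the handle being turned about 3°. The handle's top centre is at crop (421,362). Computing offsets.

Run:
```python
from h import *
import pickle
c,C=pickle.load(open('w5.pkl','rb'))
G=lambda x,y:((x+.5)/4-.5+220,(y+.5)/4-.5+122)
P=np.array([onz(C,*G(*p),.085) for p in [(260,88),(590,97),(570,405),(262,399)]]);print(P.mean(0),[np.linalg.norm(P[i]-P[i-1]) for i in range(4)],[np.degrees(np.arctan2(*(P[i]-P[i-1])[[1,0]]))%90 for i in range(4)])
print('handle',onz(C,*G(421,363),.163),'collar',onz(C,*G(418,255),.091))
H=[onz(C,*G(*p),.163) for p in [(360,306),(481,299),(486,409),(372,418)]];print([np.degrees(np.arctan2(*(H[i]-H[i-1])[[1,0]]))%90 for i in range(4)],np.mean(H,0))
```

```text
[0.43101264 0.17307641 0.085     ] [np.float64(0.07704769995436704), np.float64(0.07642144643057379), np.float64(0.07655707212806531), np.float64(0.07698026716290751)] [np.float64(27.794149786426004), np.float64(27.81762898761828), np.float64(28.21104852097399), np.float64(28.18414019707913)]
handle [0.43019836 0.17248354 0.163     ] collar [0.42988168 0.17372192 0.091     ]
[np.float64(34.64976073716065), np.float64(32.83696958609251), np.float64(32.946643101927336), np.float64(34.23409852305443)] [0.43038831 0.17351411 0.163     ]
```

{"name": "jog_arm", "arguments": {"deltas": "0.145 0.17 -0.8 0 0 0.35;0 0 -0.8 0 0 0.35;0 0 -0.8 0 0 0;0 0 -0.8 0 0 0;0 0 -0.8 0 0 0;0 0 -0.8 0 0 0;0 0 -0.8 0 0 0;0 0 -0.75 0 0 0;0 0 0 0 0 0"}}

```text
time: 18.23
eef_pos: [0.4295, 0.1728, 0.1209]
tcp_rot: [0.475, 0.88, -0.001, -0.001]
contact_force: [0.2, -0.1, 0.4]
opening: 1.002
finger_force: 0.0
```

{"name": "jog_arm", "arguments": {"deltas": "0 0 0 0 0 0;0 0 0 0 0 0;0 0 0 0 0 0;0 0 0 0 0 0;0 0 0 0 0 0;0 0 0 0 0 0", "gripper": 0, "squeeze": 80}}

```text
time: 18.98
eef_pos: [0.431, 0.173, 0.1232]
tcp_rot: [0.475, 0.88, 0.0, 0.001]
contact_force: [0.2, -0.4, 3.3]
opening: 0.271
finger_force: 78.4
```

{"name": "jog_arm", "arguments": {"deltas": "0 0 0.5 0 0 0;0 0 0.9 0 0 0;0 0 0.9 0 0 0;0 0 0.9 0 0 0;0 0 0.9 0 0 0;0 0 0.9 0 0 0;0 0 0.9 0 0 0;0 0 0 0 0 0;0 0 0 0 0 0"}}

```text
time: 20.1
eef_pos: [0.4301, 0.1729, 0.2399]
tcp_rot: [0.475, 0.88, -0.0, -0.0]
contact_force: [-0.2, 0.1, -1.4]
opening: 0.269
finger_force: 78.2
```

Run:
```python
from h import *
import pickle
c,*C=cam('wrist'); d,*S=cam('side'); pickle.dump((c,C,d,S),open('w6.pkl','wb'))
s=get_state();print(s['time'],s['eef_pos'],s['tcp_rot'],s['qpos'],s['opening'],s['contact_force'])
p=s['eef_pos']-[0,0,.11]; a=proj(C,p);b=proj(S,p);print(a,b)
x0,y0=int(a[0])-60,int(a[1])-60; X0,Y0=int(b[0])-30,int(b[1])-55;print(x0,y0,X0,Y0)
o=np.zeros((480,780,3),np.uint8)
q=cv2.resize(c[max(0,y0):y0+120,x0:x0+120],None,fx=4,fy=4,interpolation=cv2.INTER_CUBIC); o[:q.shape[0],:480]=q[:480]
o[:480,480:780]=cv2.resize(d[Y0:Y0+80,X0:X0+50],None,fx=6,fy=6,interpolation=cv2.INTER_CUBIC)
cv2.imwrite('pics/w6.png',o)
```

```text
20.2 [0.42989627 0.17282645 0.23944786] [ 4.74941386e-01  8.80016817e-01 -6.43240173e-04 -8.17520208e-04] [ 1.62727435e-01 -1.85914447e-01  2.08842294e+00 -1.98478821e-05
  1.24116456e+00 -4.18267014e-01] 0.26916602243336984 [-0.31923271 -0.1774368  -2.43186391]
[319.65014142 202.96969864] [312.67317498 210.89416138]
259 142 282 155
```

View pics/w6.png

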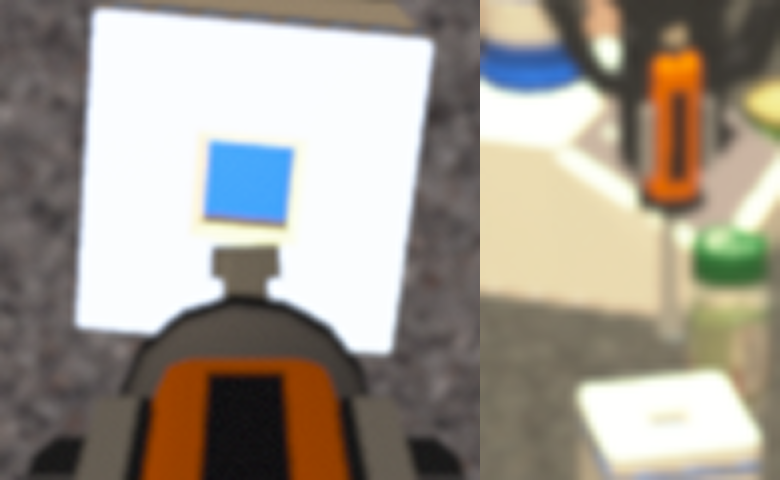

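The blade's wide side runs along the tool's y axis (crop 213–281 at row 247), and the tip is within 1 px of the prediction for a 110 mm tip offset. Computing the transfer to the selector.

```bash
cat > tgt.py <<'E'
from fit import *
from scipy.spatial.transform import Rotation as Ro
Q=Rz(v[2])@RP; O=Rz(v[2])@np.array([v[3],0,v[4]])+[v[0],v[1],0]
n=Q[:,2]
def R_t(th): # tool axes: y=panel x turned clockwise th, z=-n
    y=Q@np.array([np.cos(th),-np.sin(th),0]); z=-n; return np.c_[np.cross(y,z),y,z]
def goal(px,py,h,L=.110): return O+Q@np.array([px,py,h+L])
def show(pos,th):
    s=get_state(); print('t',s['time'],'dpos/0.02',((pos-s['eef_pos'])/.02).round(3),'rv/0.1',((Ro.from_matrix(R_t(th))*Ro.from_quat(s['tcp_rot']).inv()).as_rotvec()/.1).round(3),s['qpos'].round(2),s['contact_force'].round(1))
E
python3 - <<'E'
from tgt import *
show(goal(.0007,.0407,.040),.06); print(Q.round(4))
E
```

```text
t 20.2 dpos/0.02 [  0.669 -15.799  -1.265] rv/0.1 [ 1.541 -5.134 -6.792] [ 0.16 -0.19  2.09 -0.    1.24 -0.42] [-0.3 -0.2 -2.4]
[[ 0.8648  0.0542 -0.4993]
 [-0.047   0.9985  0.0271]
 [ 0.5     0.      0.866 ]]
```

{"name": "jog_arm", "arguments": {"deltas": "0.035 -0.8 1 0.08 -0.27 -0.357;0.035 -0.8 1 0.08 -0.27 -0.357;0.035 -0.8 0 0.08 -0.27 -0.357;0.035 -0.8 0 0.08 -0.27 -0.357;0.035 -0.8 0 0.08 -0.27 -0.357;0.035 -0.8 0 0.08 -0.27 -0.357;0.035 -0.8 0 0.08 -0.27 -0.357;0.035 -0.8 0 0.08 -0.27 -0.357;0.035 -0.8 0 0.08 -0.27 -0.357;0.035 -0.8 0 0.08 -0.27 -0.357;0.035 -0.8 0 0.08 -0.27 -0.357;0.035 -0.8 0 0.08 -0.27 -0.357;0.035 -0.8 0 0.08 -0.27 -0.357;0.035 -0.8 0 0.08 -0.27 -0.357;0.035 -0.8 0 0.08 -0.27 -0.357;0.035 -0.8 0 0.08 -0.27 -0.357;0.035 -0.8 0 0.08 -0.27 -0.357;0.035 -0.8 0 0.08 -0.27 -0.357;0.035 -0.8 0 0.08 -0.27 -0.357;0 -0.5 0 0 0 0"}}

```text
time: 22.7
eef_pos: [0.4431, -0.1413, 0.2793]
tcp_rot: [0.721, 0.643, 0.182, 0.183]
contact_force: [-0.3, -0.8, -1.0]
opening: 0.268
finger_force: 78.3
```

{"name": "jog_arm", "arguments": {"deltas": "0 0 -0.8 0 0 0;0 0 -0.8 0 0 0;0 0 -0.8 0 0 0;0 0 -0.8 0 0 0;0 0 0 0 0 0;0 0 0 0 0 0"}}

```text
time: 23.45
eef_pos: [0.4441, -0.1412, 0.217]
tcp_rot: [0.72, 0.643, 0.183, 0.184]
contact_force: [-0.6, 0.4, -2.6]
opening: 0.268
finger_force: 78.3
```

Run:
```python
from tgt import *
show(goal(.0007,.0407,.040),.06)
c,*C=cam('wrist'); d,*S=cam('side'); e,*T=cam('top'); pickle.dump((c,C,d,S,e,T),open('w7.pkl','wb'))
s=get_state();R=Ro.from_quat(s['tcp_rot']).as_matrix();tip=s['eef_pos']+R@[0,0,.11];a=proj(C,tip);print(a,proj(C,goal(.0007,.0407,.013,0)))
x0=int(a[0])-100;y0=max(0,int(a[1])-90);print(x0,y0)
cv2.imwrite('pics/w7.png',cv2.resize(c[y0:y0+150,x0:x0+200],None,fx=4,fy=4,interpolation=cv2.INTER_CUBIC))
```

```text
t 23.45 dpos/0.02 [-0.04  -0.099 -0.141] rv/0.1 [ 0.033  0.015 -0.   ] [-0.68 -0.43  2.37  0.41  0.8  -0.79] [-0.6  0.4 -2.6]
[321.2674032  203.62487263] [318.11951104 194.91297566]
221 113
```

View pics/w7.png

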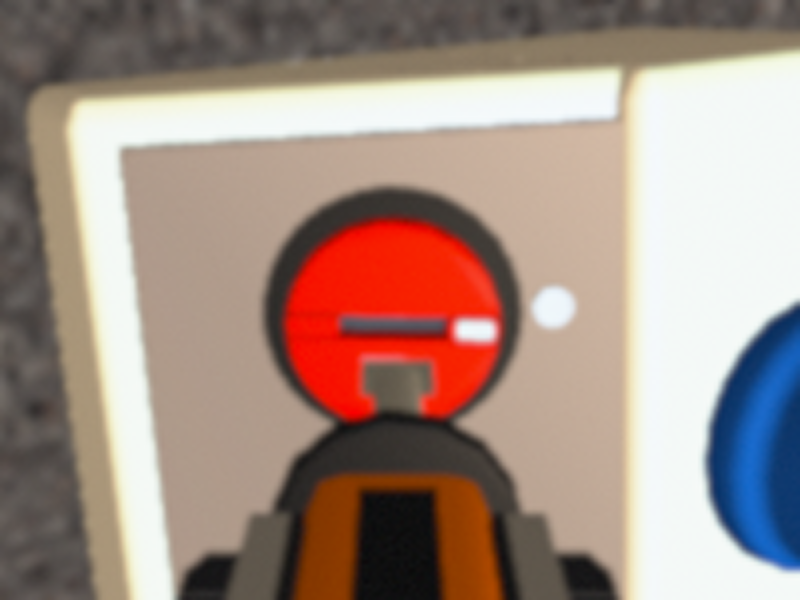

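Slot centre is at about px (319.6,193.9) and the blade tip at about (320.2,203.0), with slot and blade parallel. Working out the in-plane correction.

Run:
```python
from tgt import *
c,C,d,S,e,T=pickle.load(open('w7.pkl','rb'))
def onp(u,vv,h):
    o,d=ray(*C,u,vv); o=Q.T@(o-O); d=Q.T@d; return (o+d*(h-o[2])/d[2])*1000
s=get_state();R=Ro.from_quat(s['tcp_rot']).as_matrix();tip=(Q.T@(s['eef_pos']+R@[0,0,.11]-O))*1000
print('tip kin',tip,'tip img',onp(320.2,203.0,tip[2]/1000))
f=lambda x,y:((x+.5)/4-.5+221,(y+.5)/4-.5+113)
hsv=cv2.cvtColor(c,cv2.COLOR_BGR2HSV)
print('slot',onp(*f(395,324),.013),onp(*f(395,326),.006),'mark',onp(*f(475,330),.013),'bezel',onp(*f(393,307),.003),'wdot',onp(*f(553,307),.002))
print('slot ends',onp(*f(340,323),.013),onp(*f(450,327),.013))
show(goal(.0007,.0407,.040),.06)
```

```text
tip kin [ 3.4182189  42.15111234 42.53882526] tip img [ 2.60324695 42.72209819 42.53882526]
slot [ 1.88178043 41.82216551 13.        ] [ 1.72849544 39.29362847  6.        ] mark [19.50590116 39.38842604 13.        ] bezel [ 1.48668993 42.96041068  3.        ] wdot [38.15946202 40.5073345   2.        ]
slot ends [-10.25428993  42.77267671  13.        ] [14.00424899 40.40958908 13.        ]
t 23.6 dpos/0.02 [-0.047 -0.089 -0.171] rv/0.1 [0.04  0.023 0.001] [-0.68 -0.43  2.37  0.41  0.8  -0.79] [-0.8 -0.4 -2. ]
```

{"name": "jog_arm", "arguments": {"deltas": "-0.046 -0.048 -0.025 0.1 -0.005 -0.17;0.233 -0.0127 -0.404 0 0 0;0.233 -0.0127 -0.404 0 0 0;0.233 -0.0127 -0.404 0 0 0;0 0 0 0 0 0;0 0 0 0 0 0"}}

```text
time: 24.35
eef_pos: [0.4569, -0.1428, 0.1917]
tcp_rot: [0.727, 0.636, 0.185, 0.182]
contact_force: [0.2, 0.4, -1.0]
opening: 0.265
finger_force: 78.3
```

{"name": "jog_arm", "arguments": {"deltas": "0.05 -0.003 -0.087 0 0 0;0.05 -0.003 -0.087 0 0 0;0 0 0 0 0 0"}}

```text
time: 24.72
eef_pos: [0.4588, -0.1429, 0.1882]
tcp_rot: [0.727, 0.636, 0.185, 0.182]
contact_force: [-0.5, 0.1, -2.1]
opening: 0.271
finger_force: 78.3
```

```bash
cat > st.py <<'E'
from tgt import *
s=get_state();R=Ro.from_quat(s['tcp_rot']).as_matrix();y=Q.T@R[:,1]
print(s['time'],'tip',(Q.T@(s['eef_pos']+R@[0,0,.11]-O)*1000).round(2),'th',np.arctan2(-y[1],y[0]).round(3),'Fpanel',(Q.T@s['contact_force']).round(1),'Mpanel',(Q.T@s['wrist_torque']).round(3),s['qpos'].round(2),'tilt',(Q.T@R[:,2]).round(3),s['opening'])
E
python3 st.py
```

```text
24.725 tip [ 1.22 41.58  9.79] th 0.078 Fpanel [-1.5  0.  -1.6] Mpanel [-0.019  0.342 -0.017] [-0.65 -0.35  2.37  0.44  0.72 -0.8 ] tilt [ 0.001 -0.002 -1.   ] 0.27066489345355255
```

{"name": "jog_arm", "arguments": {"deltas": "0.05 -0.003 -0.087 0 0 0;0.025 -0.001 -0.043 0 0 0;0 0 0 0 0 0"}}

```text
time: 25.1
eef_pos: [0.4603, -0.1429, 0.1856]
tcp_rot: [0.727, 0.636, 0.185, 0.182]
contact_force: [-0.2, -0.6, -1.0]
opening: 0.27
finger_force: 78.3
```

```bash
python3 st.py
```

```text
25.1 tip [ 1.19 41.59  6.76] th 0.078 Fpanel [-0.7 -0.6 -0.8] Mpanel [-0.043  0.32  -0.051] [-0.65 -0.34  2.37  0.44  0.71 -0.8 ] tilt [ 0.001 -0.002 -1.   ] 0.2699948129797433
```

{"name": "jog_arm", "arguments": {"deltas": "0.025 -0.001 -0.043 0 0 0;0.025 -0.001 -0.043 0 0 0;0 0 0 0 0 0"}}

```text
time: 25.48
eef_pos: [0.4614, -0.1431, 0.1842]
tcp_rot: [0.727, 0.636, 0.185, 0.182]
contact_force: [-3.4, 0.1, 1.0]
opening: 0.273
finger_force: 78.8
```

```bash
python3 st.py
```

```text
25.475 tip [ 1.52 41.47  5.06] th 0.078 Fpanel [-2.5 -0.1  2.6] Mpanel [0.05  0.594 0.013] [-0.65 -0.33  2.37  0.44  0.71 -0.8 ] tilt [ 0.001 -0.002 -1.   ] 0.27343597088811317
```

{"name": "jog_arm", "arguments": {"deltas": "0.025 -0.001 -0.043 0 0 0;0 0 0 0.25 -0.0136 -0.433;0 0 0 0.25 -0.0136 -0.433;0 0 0 0.25 -0.0136 -0.433;0 0 0 0.25 -0.0136 -0.433;0 0 0 0.25 -0.0136 -0.433;0 0 0 0.25 -0.0136 -0.433;0 0 0 0.25 -0.0136 -0.433"}}

```text
time: 26.48
eef_pos: [0.4623, -0.1433, 0.1839]
tcp_rot: [0.827, 0.499, 0.214, 0.147]
contact_force: [-2.6, -0.4, 2.3]
opening: 0.27
finger_force: 78.9
```

```bash
python3 st.py
```

```text
26.475 tip [ 2.24 41.28  4.32] th 0.43 Fpanel [-1.1 -0.5  3.3] Mpanel [ 0.143  0.405 -0.006] [-0.65 -0.33  2.37  0.44  0.7  -0.45] tilt [ 0.002 -0.003 -1.   ] 0.27036819736555195
```

{"name": "jog_arm", "arguments": {"deltas": "0 0 0 0.25 -0.0136 -0.433;0 0 0 0.25 -0.0136 -0.433;0 0 0 0.25 -0.0136 -0.433;0 0 0 0.25 -0.0136 -0.433;0 0 0 0.25 -0.0136 -0.433;0 0 0 0.25 -0.0136 -0.433;0 0 0 0.25 -0.0136 -0.433;0 0 0 0.25 -0.0136 -0.433"}}

```text
time: 27.48
eef_pos: [0.4625, -0.1435, 0.1842]
tcp_rot: [0.91, 0.325, 0.239, 0.102]
contact_force: [-2.4, 0.8, 2.6]
opening: 0.273
finger_force: 78.9
```

```bash
python3 st.py
cat > mk.py <<'E'
from tgt import *
c,*C=cam('wrist'); cv2.imwrite('pics/last.png',c); pickle.dump((c,C),open('wl.pkl','wb'))
K=C
o0=-C[1].T@C[2]
# rectify the head's top plane: 60x60 mm about (1.2,41.5), 5 px/mm
m=np.array([[x,y] for x in (-29,31) for y in (11,71)],float)
src=np.array([proj(C,O+Q@np.array([x/1000,y/1000,.011])) for x,y in m],np.float32)
dst=np.array([[ (71-y)*5,(31-x)*5] for x,y in m],np.float32)  # up = +x, right = -y
w=cv2.warpPerspective(c,cv2.getPerspectiveTransform(src,dst),(300,300),flags=cv2.INTER_CUBIC); cv2.imwrite('pics/rect.png',w)
h=cv2.cvtColor(w,cv2.COLOR_BGR2HSV); X,Y=np.meshgrid(np.arange(300),np.arange(300)); px=31-Y/5-1.2; py=71-X/5-41.5; r=np.hypot(px,py)
wm=((h[...,1]<70)&(h[...,2]>190)).astype(np.uint8)
n_,l,st,ce=cv2.connectedComponentsWithStats(wm)
for k in range(1,n_):
    if st[k,4]>30: a=31-ce[k][1]/5-1.2;b=71-ce[k][0]/5-41.5; print('white',a.round(1),b.round(1),st[k,4],'ang',np.arctan2(-b,a).round(3))
gm=((h[...,0]>45)&(h[...,0]<75)&(h[...,1]>120)&(h[...,2]>100));
if gm.sum()>20: print('green',31-Y[gm].mean()/5-1.2,71-X[gm].mean()/5-41.5)
E
python3 mk.py
```

```text
27.475 tip [ 2.53 41.03  4.44] th 0.83 Fpanel [-0.8  0.6  3.5] Mpanel [0.068 0.303 0.074] [-0.65 -0.33  2.37  0.44  0.7  -0.05] tilt [ 0.002 -0.003 -1.   ] 0.27316861440730555
white 14.6 -12.1 847 ang 0.692
```

The mark is following the driver (0.69 rad, with the tool at 0.83). Continuing.

{"name": "jog_arm", "arguments": {"deltas": "0 0 0 0.25 -0.0136 -0.433;0 0 0 0.25 -0.0136 -0.433;0 0 0 0.25 -0.0136 -0.433;0 0 0 0.25 -0.0136 -0.433;0 0 0 0.25 -0.0136 -0.433;0 0 0 0.25 -0.0136 -0.433;0 0 0 0.25 -0.0136 -0.433;0 0 0 0.25 -0.0136 -0.433;0 0 0 0.25 -0.0136 -0.433;0 0 0 0.25 -0.0136 -0.433;0 0 0 0.25 -0.0136 -0.433;0 0 0 0.25 -0.0136 -0.433;0 0 0 0.25 -0.0136 -0.433;0 0 0 0.25 -0.0136 -0.433;0 0 0 0.25 -0.0136 -0.433"}}

```text
time: 29.4
eef_pos: [0.4626, -0.1441, 0.1844]
tcp_rot: [0.965, -0.031, 0.259, 0.008]
contact_force: [-2.3, -0.8, 2.9]
opening: 0.27
finger_force: 78.9
```

```bash
python3 st.py; python3 mk.py
```

```text
29.4 tip [ 2.74 40.42  4.53] th 1.579 Fpanel [-0.5 -0.9  3.6] Mpanel [-0.272  0.278  0.042] [-0.65 -0.33  2.36  0.44  0.7   0.7 ] tilt [ 0.001 -0.003 -1.   ] 0.2697432716120586
white 3.0 -19.1 831 ang 1.413
```

{"name": "jog_arm", "arguments": {"deltas": "0 0 0 0.25 -0.0136 -0.433;0 0 0 0.25 -0.0136 -0.433;0 0 0 0.125 -0.007 -0.217;0 0 0 0 0 0"}}

```text
time: 29.95
eef_pos: [0.4625, -0.1441, 0.1842]
tcp_rot: [0.962, -0.09, 0.259, -0.009]
contact_force: [-1.0, -2.4, 2.8]
opening: 0.268
finger_force: 78.9
```

```bash
python3 st.py; python3 mk.py
```

```text
29.95 tip [ 2.58 40.48  4.43] th 1.703 Fpanel [ 0.6 -2.4  2.8] Mpanel [-0.881  0.001  0.069] [-0.65 -0.33  2.37  0.44  0.7   0.83] tilt [ 0.001 -0.003 -1.   ] 0.26821824348752965
white 0.8 -19.3 826 ang 1.531
```

{"name": "jog_arm", "arguments": {"deltas": "0 0 0 0.25 -0.0136 -0.433;0 0 0 0 0 0;0 0 0 0 0 0"}}

```text
time: 30.38
eef_pos: [0.4625, -0.144, 0.1841]
tcp_rot: [0.959, -0.114, 0.259, -0.015]
contact_force: [-0.4, -4.2, 3.8]
opening: 0.275
finger_force: 78.8
```

```bash
python3 st.py; python3 mk.py
```

```text
30.375 tip [ 2.37 40.65  4.34] th 1.753 Fpanel [ 1.7 -4.2  3.3] Mpanel [-1.22  -0.264  0.057] [-0.65 -0.33  2.37  0.44  0.71  0.88] tilt [ 0.001 -0.003 -1.   ] 0.2752635741491708
white 0.1 -19.4 818 ang 1.564
```

{"name": "jog_arm", "arguments": {"deltas": "0 0 0 0.25 -0.0136 -0.433;0 0 0 0.1 -0.005 -0.17;0 0 0 0 0 0"}}

```text
time: 30.8
eef_pos: [0.4624, -0.144, 0.184]
tcp_rot: [0.955, -0.147, 0.258, -0.024]
contact_force: [-1.0, -4.6, 4.3]
opening: 0.27
finger_force: 78.9
```

```bash
python3 st.py; python3 mk.py
```

```text
30.8 tip [ 2.31 40.68  4.34] th 1.822 Fpanel [ 1.5 -4.7  4.1] Mpanel [-1.322 -0.374  0.149] [-0.65 -0.33  2.37  0.44  0.71  0.94] tilt [ 0.001 -0.002 -1.   ] 0.2697095017108836
white 0.0 -19.3 829 ang 1.569
```

The mark stopped at 1.569 while the torque rose, so the selector is at its stop. Unloading, then withdrawing.

{"name": "jog_arm", "arguments": {"deltas": "0 0 0 -0.25 0.0136 0.433;0 0 0 -0.25 0.0136 0.433;0 0 0 -0.25 0.0136 0.433;0 0 0 -0.1 0.005 0.17;0 0 0 0 0 0"}}

```text
time: 31.48
eef_pos: [0.4622, -0.143, 0.1836]
tcp_rot: [0.964, -0.067, 0.259, -0.004]
contact_force: [1.0, -2.1, 5.0]
opening: 0.275
finger_force: 79.0
```

```bash
python3 st.py; python3 mk.py
```

```text
31.475 tip [ 1.78 41.9   4.1 ] th 1.655 Fpanel [ 3.5 -2.1  3.8] Mpanel [-0.6   -0.644  0.054] [-0.65 -0.33  2.37  0.45  0.71  0.78] tilt [-0. -0. -1.] 0.27482531392526277
white 0.2 -19.5 822 ang 1.561
```

{"name": "jog_arm", "arguments": {"deltas": "-0.05 0.003 0.087 0 0 0;-0.1 0.005 0.173 0 0 0;-0.1 0.005 0.173 0 0 0;-0.25 0.0136 0.433 0 0 0;-0.25 0.0136 0.433 0 0 0;-0.25 0.0136 0.433 0 0 0;0 0 0 0 0 0;0 0 0 0 0 0"}}

```text
time: 32.52
eef_pos: [0.4416, -0.1419, 0.2177]
tcp_rot: [0.964, -0.066, 0.258, -0.004]
contact_force: [0.2, 0.0, -0.7]
opening: 0.266
finger_force: 78.8
```

```bash
python3 st.py; python3 mk.py
```

```text
32.525 tip [ 0.79 41.84 43.89] th 1.654 Fpanel [-0.2  0.  -0.8] Mpanel [ 0.002  0.386 -0.011] [-0.68 -0.44  2.37  0.41  0.81  0.8 ] tilt [-0.002 -0.    -1.   ] 0.266120423564822
white -0.4 -19.4 811 ang 1.593
```

View pics/last.png

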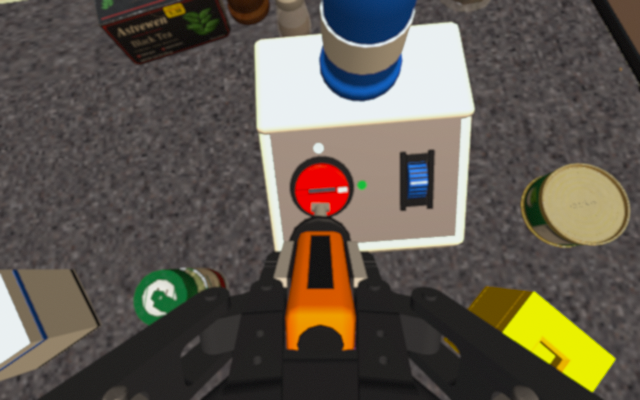

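The white mark now points at the green dot (343,189 → 362,185), and the wheel line is still centred at (418,180). Returning to the stand.

Run:
```python
from tgt import *
s=get_state();c,C=pickle.load(open('wl.pkl','rb'))
R=Ro.from_quat(s['tcp_rot']).as_matrix();print('tip pred',proj(C,s['eef_pos']+R@[0,0,.11]))
a=np.radians(-62);y=np.array([np.cos(a),np.sin(a),0]);z=np.array([0,0,-1.]);G=np.c_[np.cross(y,z),y,z]
print(((Ro.from_matrix(G)*Ro.from_quat(s['tcp_rot']).inv()).as_rotvec()/.1).round(3),((np.array([.431,.173,.25])-s['eef_pos'])/.02).round(3))
g=c[195:225,300:340].astype(int); sat=g.max(2)-g.min(2); m=(sat<60)&(g.mean(2)>70)
print('\n'.join(''.join('#' if q else '.' for q in r) for r in m))
```

```text
tip pred [320.1697569  202.46198218]
[-1.357  5.121  6.119] [-0.533 15.744  1.627]
........................................
........................................
........................................
........................................
........................................
........................................
........................................
........................................
........................................
.............###############............
.............###############............
............################............
............#################...........
............#################...........
............#################...........
#............###############............
###...........############..............
####...........###########..............
#####..........###########............##
#######........###########...........###
##########.....###########........######
##########.............###......########
##########......................########
#########........................#######
######............................######
####................................####
###...................................##
#......................................#
........................................
........................................
```

{"name": "jog_arm", "arguments": {"deltas": "0 0 1 0 0 0;0 0 1 0 0 0;-0.03 0.875 0 -0.0754 0.2845 0.34;-0.03 0.875 0 -0.0754 0.2845 0.34;-0.03 0.875 0 -0.0754 0.2845 0.34;-0.03 0.875 0 -0.0754 0.2845 0.34;-0.03 0.875 0 -0.0754 0.2845 0.34;-0.03 0.875 0 -0.0754 0.2845 0.34;-0.03 0.875 0 -0.0754 0.2845 0.34;-0.03 0.875 0 -0.0754 0.2845 0.34;-0.03 0.875 0 -0.0754 0.2845 0.34;-0.03 0.875 0 -0.0754 0.2845 0.34;-0.03 0.875 0 -0.0754 0.2845 0.34;-0.03 0.875 0 -0.0754 0.2845 0.34;-0.03 0.875 0 -0.0754 0.2845 0.34;-0.03 0.875 0 -0.0754 0.2845 0.34;-0.03 0.875 0 -0.0754 0.2845 0.34;-0.03 0.875 0 -0.0754 0.2845 0.34;-0.03 0.875 0 -0.0754 0.2845 0.34;-0.03 0.875 0 -0.0754 0.2845 0.34"}}

```text
time: 35.08
eef_pos: [0.431, 0.1738, 0.2572]
tcp_rot: [0.97, 0.243, -0.0, -0.0]
contact_force: [-0.1, 0.2, -1.7]
opening: 0.269
finger_force: 78.8
```

{"name": "jog_arm", "arguments": {"deltas": "0 0 0 0 0 0;0 0 0 0 0 0"}}

```text
time: 35.33
eef_pos: [0.431, 0.1728, 0.2573]
tcp_rot: [0.97, 0.242, 0.0, 0.0]
contact_force: [0.6, -0.2, -1.7]
opening: 0.272
finger_force: 78.8
```

Run:
```python
from tgt import *
s=get_state();R=Ro.from_quat(s['tcp_rot']).as_matrix()
tip=s['eef_pos']+R@[0,0,.11]
print(s['time'],s['eef_pos'],tip,((np.array([.431,.173,.1232])-tip-[0,0,.11])/.02).round(3),R[:,2],np.degrees(np.arctan2(R[1,1],R[0,1])),s['qpos'].round(2))
```

```text
35.325 [0.43095153 0.17277288 0.25734557] [0.43098047 0.17275477 0.14734557] [ 1.000e-03  1.200e-02 -6.707e+00] [ 2.63047001e-04 -1.64613622e-04 -9.99999952e-01] -61.996848632327215 [ 0.16 -0.2   2.07 -0.    1.27  1.24]
```

{"name": "jog_arm", "arguments": {"deltas": "0 0 -0.9 0 0 0;0 0 -0.9 0 0 0;0 0 -0.9 0 0 0;0 0 -0.5 0 0 0;0 0 -0.5 0 0 0;0 0 -0.5 0 0 0;0 0 0 0 0 0"}}

```text
time: 36.2
eef_pos: [0.4306, 0.173, 0.1729]
tcp_rot: [0.97, 0.242, -0.0, -0.0]
contact_force: [-0.0, 0.0, -1.5]
opening: 0.274
finger_force: 78.8
```

{"name": "jog_arm", "arguments": {"deltas": "0 0 -0.8 0 0 0;0 0 -0.8 0 0 0;0 0 -0.5 0 0 0;0 0 -0.2 0 0 0;0 0 0 0 0 0"}}

```text
time: 36.83
eef_pos: [0.431, 0.173, 0.1275]
tcp_rot: [0.97, 0.242, 0.0, 0.0]
contact_force: [-0.5, -0.6, -2.2]
opening: 0.275
finger_force: 78.8
```

{"name": "jog_arm", "arguments": {"deltas": "0 0 -0.1 0 0 0;0 0 -0.06 0 0 0;0 0 0 0 0 0"}}

```text
time: 37.2
eef_pos: [0.4311, 0.173, 0.1247]
tcp_rot: [0.97, 0.242, 0.0, 0.0]
contact_force: [0.3, -0.5, -1.4]
opening: 0.27
finger_force: 78.8
```

{"name": "jog_arm", "arguments": {"deltas": "0 0 -0.06 0 0 0;0 0 0 0 0 0;0 0 0 0 0 0"}}

```text
time: 37.58
eef_pos: [0.431, 0.173, 0.1234]
tcp_rot: [0.97, 0.242, 0.0, 0.0]
contact_force: [0.4, 0.1, -1.8]
opening: 0.27
finger_force: 78.8
```

{"name": "jog_arm", "arguments": {"deltas": "0 0 -0.05 0 0 0;0 0 -0.05 0 0 0;0 0 0 0 0 0"}}

```text
time: 37.95
eef_pos: [0.4312, 0.1731, 0.1232]
tcp_rot: [0.97, 0.242, -0.0, 0.0]
contact_force: [-4.9, -0.4, 9.1]
opening: 0.273
finger_force: 80.3
```

{"name": "jog_arm", "arguments": {"deltas": "0 0 0.04 0 0 0;0 0 0 0 0 0"}}

```text
time: 38.2
eef_pos: [0.4312, 0.1731, 0.1232]
tcp_rot: [0.97, 0.242, 0.0, 0.0]
contact_force: [-3.4, -0.4, 6.7]
opening: 0.274
finger_force: 79.7
```

{"name": "jog_arm", "arguments": {"deltas": "0 0 0 0 0 0;0 0 0 0 0 0;0 0 0 0 0 0;0 0 0 0 0 0;0 0 0 0 0 0;0 0 0 0 0 0", "gripper": 1}}

```text
time: 38.95
eef_pos: [0.431, 0.173, 0.1221]
tcp_rot: [0.97, 0.242, 0.0, 0.0]
contact_force: [-0.0, 0.4, -0.6]
opening: 0.999
finger_force: 0.0
```

{"name": "jog_arm", "arguments": {"deltas": "0 0 0.4 0 0 0;0 0 0.8 0 0 0;0 0 0.8 0 0 0;0 0 0.8 0 0 0;0 0 0.8 0 0 0;0 0 0.8 0 0 0;0 0 0.8 0 0 0;0 0 0.8 0 0 0;0 0 0.8 0 0 0;0 0 0 0 0 0;0 0 0 0 0 0"}}

```text
time: 40.33
eef_pos: [0.4307, 0.173, 0.2576]
tcp_rot: [0.97, 0.242, -0.0, 0.0]
contact_force: [-0.2, -0.7, -0.2]
opening: 0.999
finger_force: 0.0
```

Run:
```python
from tgt import *
c,*C=cam('wrist'); h=cv2.cvtColor(c,cv2.COLOR_BGR2HSV); s=get_state(); print(s['time'],s['eef_pos'],s['opening'],s['contact_force'])
p0=proj(C,(.431,.173,.163));p1=proj(C,(.431,.173,.091));print('pred handle top/collar',p0,p1)
m=((h[...,0]>5)&(h[...,0]<22)&(h[...,1]>150)&(h[...,2]>150)).astype(np.uint8)
n_,l,st,ce=cv2.connectedComponentsWithStats(m);k=1+np.argmax(st[1:,4]);print('orange',st[k],ce[k])
# predicted handle box
B=[proj(C,(.431+Rz(np.radians(28))[:2,:2]@[a,b])[0:2].tolist()+[z]) if 0 else proj(C,np.r_[np.array([.431,.173])+Rz(np.radians(28))[:2,:2]@[a,b],z]) for a in(-.012,.012) for b in(-.012,.012) for z in(.091,.163)]
print(np.min(B,0),np.max(B,0))
B=[proj(C,np.r_[np.array([.431,.173])+Rz(np.radians(28))[:2,:2]@[a,b],.163]) for a in(-.012,.012) for b in(-.012,.012)];print('top',np.min(B,0),np.max(B,0))
x,y=p1.astype(int); g=c[y-25:y+50:2,x-32:x+32]; hh=cv2.cvtColor(g,cv2.COLOR_BGR2HSV)
print('\n'.join(''.join('O' if 5<q[0]<22 and q[1]>150 and q[2]>90 else 'w' if q[1]<60 and q[2]>180 else '#' if q[2]<110 else '.' for q in r) for r in hh))
```

```text
40.375 [0.43060299 0.17294209 0.25733024] 1.0047226105343257 [ 0.13569234 -0.00736412  0.41675005]
pred handle top/collar [320.37997952 209.14049384] [320.33413978 184.76389141]
orange [100  58  36  63 761] [121.87253614  90.18002628]
[304.06882824 172.63341263] [336.71173499 224.10370242]
top [304.06882824 193.70842164] [336.71173499 224.10370242]
wwwwwwwwwwwwwwwwwwwwwwwwwwwwwwwwwwwwwwwwwwwwwwwwwwwwwwwwwwwwwwww
wwwwwwwwwwwwwwwwwwwwwwwwwwwwwwwwwwwwwwwwwwwwwwwwwwwwwwwwwwwwwwww
wwwwwwwwwwwwwwwwwwwwwwwwwwwwwwwwwwwwwwwwwwwwwwwwwwwwwwwwwwwwwwww
wwwwwwwwwwwwwwwwwwwwwwwwwwwwwwwwwwwwwwwwwwwwwwwwwwwwwwwwwwwwwwww
wwwwwwwwwwwwwwwwwwwwwwwwwwwwwwwwwwwwwwwwwwwwwwwwwwwwwwwwwwwwwwww
wwwwwwwwwwwwwwwwwwwwwwwww..###########..wwwwwwwwwwwwwwwwwwwwwwww
wwwwwwwwwwwwwwwwwwwww..#####...........####.wwwwwwwwwwwwwwwwwwww
wwwwwwwwwwwwwwwwwww.####...................##.wwwwwwwwwwwwwwwwww
wwwwwwwwwwwwwwwwww.##...OOOOO##OOOOOOOOOOO...#.wwwwwwwwwwwwwwwww
wwwwwwwwwwwwwwwww.##.OOOOOOO##########OOOOOO..#.wwwwwwwwwwwwwwww
wwwwwwwwwwwwwwww.##.OOOOOOOO##########OOOOOOO..#.wwwwwwwwwwwwwww
wwwwwwwwwwwwwww.###.OOOOOOO#######
[... 1020 characters left out ...]
wwwwOOOOOO.###############.OO..OO.wwwwwwwwwwwwwwww
wwwwwwwwwwwwwwwwwwOOO..OO.#############.OO...OO.wwwwwwwwwwwwwwww
wwwwwwwwwwwwwwwwww.OO....OO..#######..OO.....O.wwwwwwwwwwwwwwwww
wwwwwwwwwwwwwwwwww.OOO.....OOOOOOOOOOO......OO.wwwwwwwwwwwwwwwww
.......#.....####..OOOOOOOOOOOOOOOOOOOOOOOOOOO.........####.....
.....#######.######............................###......###.....
......################################....#.....................
########################################.............##.#.......
##############################.##########..####....####.........
.######......######################################.........####
######........########################################.......###
```

The driver is upright in the stand with its collar on the block, matching the predicted seated position. Handing in.

```bash
python3 -c "
from plant import ctrl
print(ctrl.sign_off())"
```

```text
the job is handed in; nothing more can be done
None
```

The job is handed in at about 40 s: the wheel is rolled to its stop, the selector turned until it stopped with its mark at the green dot, and the screwdriver stands fully down in its stand. I moved none of the jars or the tin.

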